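# Find the hidden catch of a child-safe box

## Robot

A 6-joint arm with a two-finger parallel gripper is mounted at the origin on a cart in front of the work surface, level with it; the furniture and walls round the work are solid. World frame = base frame: x ahead of the robot, y to its left, z up, the work surface at z = 0. Lengths are in m, angles in rad, forces in N, time in s.
With the tool pointing down it reaches from about 0.325 to 0.775 m from the base axis. Payload 5.5 kg.
Tool frame: the origin (TCP) lies between the finger pads; the fingertips stand 17 mm ahead of it and the grasp point (between the pads) lies 2 mm behind it (arm.tips_ahead is the distance from the TCP to the fingertips, in m); z points along the fingers, y is the line along which they close (so a half turn about z gives the same grasp; the last joint's range is limited). The gripper opens to 85 mm and grips with 20 to 120 N. Pads are 22 mm wide; open, the fingers measure 114 mm over their backs; the gripper's body (76 mm by 85 mm) begins 54 mm behind the grasp point. The pads swing forward as they close: fully open they stand 13 mm farther back than shut.
Start: joints at [-1.384, 0.091, 1.231, -0, 1.82, -0.057], TCP at [0.145, -0.582, 0.248] pointing down, gripper open.
Joint ranges: [-2.87, 2.87], [-0.86, 2.18], [0.17, 2.46], [-1.51, 4.65], [0.06, 2.69], [-2.65, 2.65]. Speed limits (rad/s): [2.57, 2.57, 3.01, 3.14, 3.14, 3.14].

## Interface

Orientations are given as a rotation vector (axis times angle).
In Python, from station import arm gives the robot as it stands.
- The arm moves only by the tool carry_out, never from a script. Its argument "deltas" is a list of rows, each an object with "linear": the shift along the world's x, y, z in m, a list of three; "yaw": the turn about the world's z in rad; "fingers": the opening, from 0 (shut) to 1 (fully open). In form: [{"linear": [dx, dy, dz], "yaw": yaw, "fingers": fingers}, ...]. A call has exactly 10 rows; each row is the pose to reach, as a shift and turn from the pose commanded when the call began; what a row does not reach only later rows make up. A row lasts 1/12 s, in which the tool goes at most 41.7 mm and 7.16 degrees, less where a joint would pass 70% of its speed; a pose out of reach is approached as far as the arm can. A call with a gripper value outside its range is refused whole. The fingers move at their own pace and stop on an object; the grip force is fixed at half the most. Time passes only in rows, so rows that repeat a pose let the fingers close, or fill a call up. It gives the time, the measured TCP pose, the force, the opening and the grip force at its end, in the units of the state.
- arm.observe(): the state, without advancing time (a new reading comes with each control period).
- arm.capture(name): name is "scene" or "top" or "wrist"; returns a dict with "pixels" (400x640x3 uint8, red, green, blue), "depth" (400x640 float32, m along the optical axis (not along the pixel's ray), 0 where there is no reading), "mtx" (3x3 intrinsics, pixels), "world_from_camera" (4x4, takes a point from camera to world coordinates); the wrist camera has in their place "mount" (4x4, takes a point from camera to tool coordinates, whose origin is the TCP and whose axes are the flange's). Camera axes: x right, y down, z forward; pixel columns grow to the right and rows downward; lengths in m; the calibration is good to about 2 mm. A picture is of the moment at which its call begins: read the wrist's pose just before it.
- arm.finish_job(): hands the job in; it is judged then, once.
Trained networks look in the newest picture that a camera, given by its name, has taken for a name from the list of things; names that differ only in an ending like _2 or _b are one class to them, and where a whole thing is asked for, a point or a joint stands for the part that bears it (a point fixed in the world has none). Each returns a list of dicts, best first, with "score" (0 to 1); they miss things now and then, are a little off and sometimes report something else, mostly with a low value. They report only what shows in the picture. A call takes as long as a camera call. They do not tell look-alikes from the thing itself.
- arm.find_in(camera, query): "centre" ([x, y, z] in m, in world coordinates, good to about 4 mm: the middle of the surface that is visible of it).
- arm.masks_of(camera, query): "pixels" (400x640 bool, what is visible of it).
- arm.mark_of(camera, query): "centre" ([x, y, z] in m, in world coordinates, good to about 4 mm: a listed point, or the origin of a listed thing).
The state is a dict: "clock": time; "qpos": joint angles; "joint_velocities": joint speeds; "tau": joint torques, N m; "tool_pos": TCP position; "ee_rot": TCP orientation; "wrist_force": force on the tool from outside, world axes, zero at the start; "torque": the same for the moment, N m; "finger_gap": finger opening in m; "grasp_force": force on a finger pad.
Only numpy, scipy, OpenCV 4.12 (cv2) and the standard library are available. Lean on these libraries where they do the work, as an engineer would, in place of code of your own. Each camera call takes 0.05 s, during which the arm holds its last target. There are 200 camera calls.

## Task

The child-safe wooden box has a concealed catch: one of the six identical flush tiles in its top is a button, the others are fixed. With closed fingertips feel across the tiles with slow, gentle presses, find the one that gives and press it fully in so that it clicks and the drawer springs ajar. Do not touch the drawer itself, do not press hard, and leave everything standing round the box where it is.

Things in the scene. Friction and masses are not known exactly. Their poses are not given: they have to be found in the camera images.
- box: Plain wooden box, 136 (x) x 192 (y) x 90 mm high, fixed to the worktop; origin at the centre of its underside, z up, its front with the drawer faces -x. The flat top, 90 mm above the origin, is a 12 mm rim round six flush square tiles
- panel (a point): Centre of the box's flat top, axes as the box. Six identical tiles, 54 mm square with 2 mm seams, in two rows of three: centres at x = -28 or +28 mm and y = -56, 0 or +56 mm from here. One, not to be told by eye, is the catch; the other five and the rim are rigid and stop the finger at the top. Press near a tile's middle: the neighbours hold up a finger that overlaps them
- catch (a joint): How far the catch tile is pressed in (m): 0 flush, 0.008 fully in; it does not tell which tile it is. It resists the first push with about 3 N, less the deeper it goes, and past 4 mm snaps by itself to its full 8 mm, where it stays; let go before 4 mm it comes back out flush
- drawer: Shallow drawer low in the front of the box with a plain front, 164 mm wide and 47 mm high with no handle. Its origin coincides with the origin of box while shut; it is driven by the catch and moves 24 mm along the box's -x when the catch goes fully in
- salt_shaker: glass salt shaker with a steel cap, 38 mm wide, 78 mm high, beside or behind the box; loose bystander, origin at the centre of its underside
- spice_0: glass spice jar with a dark cap, 41 mm wide, 105 mm high, beside or behind the box; loose bystander, origin at the centre of its underside
- honey: honey jar with a red lid, 58 x 62 mm, 86 mm high, beside or behind the box; loose bystander, origin at the centre of its underside
- timer: white round kitchen timer, 64 mm wide, 49 mm high, to the right of the box; loose bystander, origin at the centre of its underside
- tumbler: clear tumbler, 81 mm wide, 93 mm high, to the right of the box; loose bystander, origin at the centre of its underside
- garlic: garlic bulb, 56 mm wide and high, to the left of the box; loose bystander, origin at the centre of its underside
There are look-alikes about, which are no part of the job. There is more than one size of the box; the one meant has the size given above.

How it is judged:
At the end, for the whole second after the job is handed in: The catch tile stays pressed in by more than 6 mm of its 8 mm, the drawer stands at rest more than 18 mm out, and the six bystanders are within 15 mm of where they stood (value of joint catch above 0.006 m and x of drawer in the frame of box below -0.018 m and linear speed of drawer below 0.01 m/s and distance of each of salt_shaker, spice_0, honey, timer, tumbler, garlic from where it was at the start of the episode below 0.015 m); the robot touches nothing.
It fails at once if the robot touched the drawer (over 1 N) (contact force between the arm and drawer above 1 N).
It fails at once if the fingers touched the drawer (over 1 N) (contact force between the fingers and drawer above 1 N).
It fails at once if the fingers pressed on something with over 80 N (contact force between the fingers and anything else above 80 N).
It fails at once if a bystander was pushed, lifted or carried by over 15 mm (distance of any of salt_shaker, spice_0, honey, timer, tumbler, garlic from where it was at the start of the episode above 0.015 m).
It also fails if it takes over 48 s, if anything falls off the work surface, if the arm or the gripper's body presses on something with over 40 N, if the wrist force passes 120 N, or if a joint passes its speed limit or range.

## Working session

There is one attempt and no reset: what is moved stays moved. The work goes in short steps, Python scripts to look and compute and a tool call to move; the robot and the scene stay as the last step left them, time stands still between calls to the robot, and variables do not carry over. Pictures are saved under pics/ and viewed, at most 10 in all, crops included, and the job is handed in when it is done.

Besides the shell and the picture viewer there is one more tool, called after "Emit:" in YAML: its name, and indented under it one key for each argument. carry_out: Moves the arm, as the interface text tells. Its arguments: {"type":"object","properties":{"deltas":{"type":"array"}},"required":["deltas"]}

```bash
mkdir -p pics
python3 - <<'E'
from station import arm
import cv2,numpy as np
for c in("scene","top"):
    f=arm.capture(c); cv2.imwrite(f"pics/{c}0.png",f["pixels"][:,:,::-1])
    np.savez(f"{c}.npz",**{k:v for k,v in f.items() if not isinstance(v,str)})
    for q in("box","panel"):
        for fn in(arm.find_in,arm.mark_of):
            try: print(c,q,fn.__name__,[(np.round(d["centre"],3).tolist(),round(d["score"],2)) for d in fn(c,q)])
            except Exception as e: print(c,q,e)
s=arm.observe(); print(s, arm.tips_ahead)
E
```

```text
scene box call [([0.436, 0.336, 0.053], 0.74), ([0.513, 0.116, 0.061], 0.55)]
scene box call [([0.444, 0.325, -0.002], 0.72), ([0.557, 0.071, 0.002], 0.69)]
scene panel call [([0.63, 0.233, 0.071], 0.74), ([0.433, 0.332, 0.053], 0.7), ([0.513, 0.116, 0.063], 0.69)]
scene panel call [([0.557, 0.071, 0.091], 0.9), ([0.447, 0.319, 0.074], 0.86), ([0.552, -0.103, 0.004], 0.31), ([0.598, 0.499, 0.002], 0.24)]
top box call [([0.437, 0.319, 0.055], 0.9), ([0.508, 0.086, 0.082], 0.55)]
top box call [([0.558, 0.077, -0.0], 0.91), ([0.445, 0.327, -0.0], 0.72)]
top panel call [([0.507, 0.077, 0.08], 0.82), ([0.437, 0.327, 0.057], 0.65)]
top panel call [([0.446, 0.329, 0.075], 0.93), ([0.558, 0.071, 0.089], 0.78)]
{'clock': 0.5, 'qpos': array([-1.38373407e+00,  9.10689379e-02,  1.23074124e+00, -1.24085127e-05,
        1.81980116e+00, -5.66727531e-02]), 'joint_velocities': array([ 0.00045973, -0.00103054, -0.00078927,  0.00229833, -0.00031924,
       -0.00055862]), 'tau': array([-1.28141684e-03, -4.57911980e+01, -4.17656207e+01, -5.82865937e-05,
        1.09227702e-03,  1.32599135e-05]), 'tool_pos': array([ 0.1448075 , -0.58226235,  0.24827051]), 'ee_rot': array([-3.11827539e+00, -3.81904146e-01,  2.07619485e-05]), 'wrist_force': array([ 0.42927882, -0.10688708,  0.2654404 ]), 'torque': array([ 0.01278644, -0.02344738,  0.00261159]), 'grasp_force': 0.0, 'finger_gap': 0.08551861688374732} 0.017
```

View pics/top0.png

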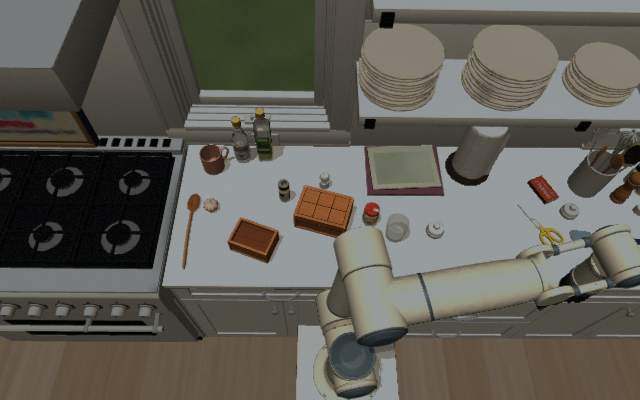

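View pics/scene0.png

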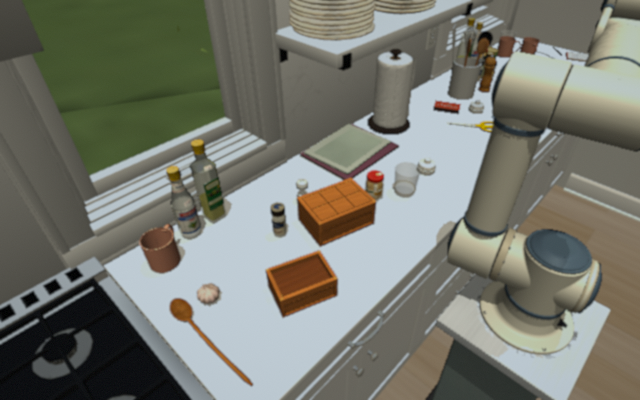

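Top view: two candidates. The six-tile box is at about (324,211), with its top at z≈0.09. The smaller look-alike at (254,239) is about 75 mm high with no tiles. The first fits; next I'll fit its top and check a crop.

Run:
```python
import cv2,numpy as np
for c in("top","scene"):
    f=np.load(c+".npz"); d=f["depth"]; K=f["mtx"]; T=f["world_from_camera"]
    v,u=np.mgrid[:400,:640]; P=np.stack([(u-K[0,2])/K[0,0]*d,(v-K[1,2])/K[1,1]*d,d],-1)@T[:3,:3].T+T[:3,3]
    m=(d>0)&(abs(P[...,2]-.09)<.01)&(np.hypot(P[...,0]-.558,P[...,1]-.074)<.13)
    n,l,st,_=cv2.connectedComponentsWithStats(m.astype(np.uint8))
    k=1+st[1:,4].argmax(); p=P[l==k]
    r=cv2.minAreaRect((p[:,:2]*1000).astype(np.float32)); print(c,len(p),r,np.median(p[:,2]),p.mean(0),st[k])
f=np.load("top.npz"); cv2.imwrite("pics/crop.png",cv2.resize(f["pixels"][160:270,180:460,::-1],None,fx=2.8,fy=2.8,interpolation=cv2.INTER_CUBIC))
```

```text
top 1750 ((557.3414306640625, 73.73802185058594), (192.35804748535156, 141.5003204345703), 73.91706848144531) 0.09056604427148152 [0.55310839 0.07414798 0.09044022] [ 293  185   61   45 1750]
scene 2178 ((555.9186401367188, 73.69496154785156), (193.67813110351562, 140.77005004882812), 73.85521697998047) 0.09123223600781766 [0.55117066 0.0808173  0.09085482] [ 296  178   80   50 2178]
```

View pics/crop.png

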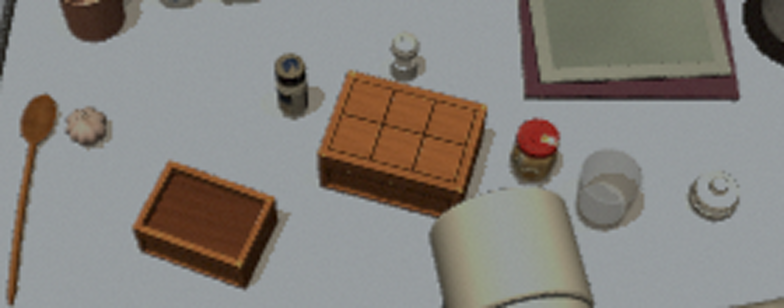

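The crop confirms it: the six-tile box is at crop (405,140), and the open, tile-less tray is at (205,225). Panel centre is (0.557, 0.073), yaw is -16°, and the top is at z≈0.0905. Tile centres are near row (0.5145,0.027), (0.530,0.081), (0.5455,0.135) and far row (0.5685,0.011), (0.584,0.065), (0.5995,0.119). I'm moving over with fingers closed.

Emit:
carry_out:
  deltas:
    - {"linear":[0.02,0.033,0],"yaw":0,"fingers":0}
    - {"linear":[0.04,0.066,0],"yaw":0,"fingers":0}
    - {"linear":[0.06,0.099,0],"yaw":0,"fingers":0}
    - {"linear":[0.08,0.132,0],"yaw":0,"fingers":0}
    - {"linear":[0.1,0.165,0],"yaw":0,"fingers":0}
    - {"linear":[0.12,0.198,0],"yaw":0,"fingers":0}
    - {"linear":[0.14,0.231,0],"yaw":0,"fingers":0}
    - {"linear":[0.16,0.264,0],"yaw":0,"fingers":0}
    - {"linear":[0.18,0.297,0],"yaw":0,"fingers":0}
    - {"linear":[0.2,0.33,0],"yaw":0,"fingers":0}

```text
clock: 1.33
tool_pos: [0.3453, -0.2505, 0.2486]
ee_rot: [3.118, 0.381, 0.001]
wrist_force: [1.8, -0.9, 0.4]
finger_gap: -0.0002
grasp_force: 0.0
```

Emit:
carry_out:
  deltas:
    - {"linear":[0.02,0.033,0],"yaw":0,"fingers":0}
    - {"linear":[0.04,0.066,-0.01],"yaw":0,"fingers":0}
    - {"linear":[0.06,0.099,-0.02],"yaw":0,"fingers":0}
    - {"linear":[0.08,0.132,-0.03],"yaw":0,"fingers":0}
    - {"linear":[0.1,0.165,-0.04],"yaw":0,"fingers":0}
    - {"linear":[0.12,0.198,-0.055],"yaw":0,"fingers":0}
    - {"linear":[0.14,0.231,-0.07],"yaw":0,"fingers":0}
    - {"linear":[0.16,0.263,-0.085],"yaw":0,"fingers":0}
    - {"linear":[0.169,0.278,-0.105],"yaw":0,"fingers":0}
    - {"linear":[0.169,0.278,-0.12],"yaw":0,"fingers":0}

```text
clock: 2.17
tool_pos: [0.5147, 0.0293, 0.1265]
ee_rot: [-3.116, -0.389, 0.001]
wrist_force: [-0.0, -0.4, -0.7]
finger_gap: 0.0
grasp_force: 0.0
```

Emit:
carry_out:
  deltas:
    - {"linear":[0,0,-0.004],"yaw":0,"fingers":0}
    - {"linear":[0,0,-0.008],"yaw":0,"fingers":0}
    - {"linear":[0,0,-0.012],"yaw":0,"fingers":0}
    - {"linear":[0,0,-0.015],"yaw":0,"fingers":0}
    - {"linear":[0,0,-0.017],"yaw":0,"fingers":0}
    - {"linear":[0,0,-0.0185],"yaw":0,"fingers":0}
    - {"linear":[0,0,-0.02],"yaw":0,"fingers":0}
    - {"linear":[0,0,-0.021],"yaw":0,"fingers":0}
    - {"linear":[0,0,-0.022],"yaw":0,"fingers":0}
    - {"linear":[0,0,-0.022],"yaw":0,"fingers":0}

```text
clock: 3.0
tool_pos: [0.5139, 0.0255, 0.1066]
ee_rot: [3.118, 0.382, 0.001]
wrist_force: [-0.5, -0.2, 1.6]
finger_gap: 0.0
grasp_force: 1.1
```

Emit:
carry_out:
  deltas:
    - {"linear":[0,0,-0.0003],"yaw":0,"fingers":0}
    - {"linear":[0,0,-0.0006],"yaw":0,"fingers":0}
    - {"linear":[0,0,-0.0009],"yaw":0,"fingers":0}
    - {"linear":[0,0,-0.0012],"yaw":0,"fingers":0}
    - {"linear":[0,0,-0.0015],"yaw":0,"fingers":0}
    - {"linear":[0,0,-0.0018],"yaw":0,"fingers":0}
    - {"linear":[0,0,-0.002],"yaw":0,"fingers":0}
    - {"linear":[0,0,-0.002],"yaw":0,"fingers":0}
    - {"linear":[0,0,-0.002],"yaw":0,"fingers":0}
    - {"linear":[0,0,-0.002],"yaw":0,"fingers":0}

```text
clock: 3.83
tool_pos: [0.5138, 0.0259, 0.1042]
ee_rot: [-3.118, -0.382, 0.0]
wrist_force: [-0.5, 1.0, -0.5]
finger_gap: -0.0001
grasp_force: 0.3
```

Emit:
carry_out:
  deltas:
    - {"linear":[0,0,-0.0004],"yaw":0,"fingers":0}
    - {"linear":[0,0,-0.0008],"yaw":0,"fingers":0}
    - {"linear":[0,0,-0.0012],"yaw":0,"fingers":0}
    - {"linear":[0,0,-0.0016],"yaw":0,"fingers":0}
    - {"linear":[0,0,-0.002],"yaw":0,"fingers":0}
    - {"linear":[0,0,-0.002],"yaw":0,"fingers":0}
    - {"linear":[0,0,-0.002],"yaw":0,"fingers":0}
    - {"linear":[0,0,-0.002],"yaw":0,"fingers":0}
    - {"linear":[0,0,-0.002],"yaw":0,"fingers":0}
    - {"linear":[0,0,-0.002],"yaw":0,"fingers":0}

```text
clock: 4.67
tool_pos: [0.5139, 0.0257, 0.1023]
ee_rot: [3.118, 0.382, 0.0]
wrist_force: [-0.5, -0.0, -1.5]
finger_gap: 0.0001
grasp_force: 0.0
```

Run:
```python
from station import arm
import cv2
s=arm.observe(); print(s["tool_pos"],s["wrist_force"])
im=arm.capture("scene")["pixels"][150:270,260:420,::-1]; cv2.imwrite("pics/c1.png",cv2.resize(im,None,fx=4.5,fy=4.5,interpolation=cv2.INTER_CUBIC))
```

```text
[0.51385742 0.02571781 0.10230172] [-0.45871344 -0.02337227 -1.5196274 ]
```

View pics/c1.png

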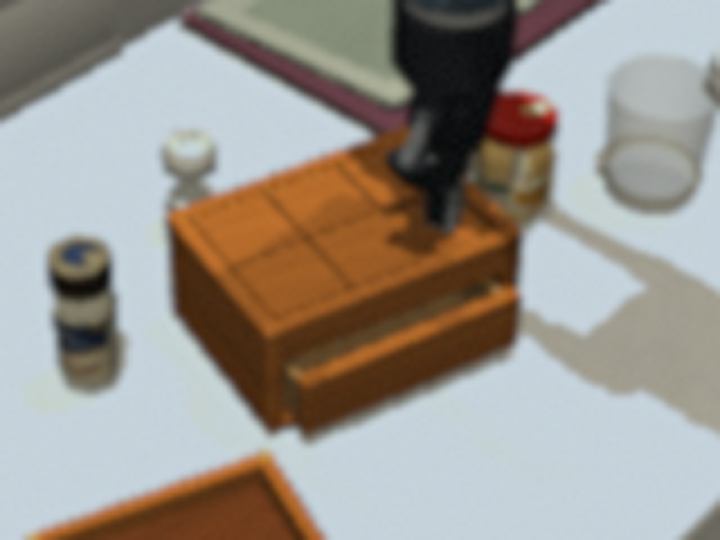

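The crop shows the drawer ajar at about (400,360), so the first tile was the catch and it has snapped in. I'll lift straight up and check that everything is clear.

Emit:
carry_out:
  deltas:
    - {"linear":[0,0,0.005],"yaw":0,"fingers":0}
    - {"linear":[0,0,0.015],"yaw":0,"fingers":0}
    - {"linear":[0,0,0.03],"yaw":0,"fingers":0}
    - {"linear":[0,0,0.05],"yaw":0,"fingers":0}
    - {"linear":[0,0,0.07],"yaw":0,"fingers":0}
    - {"linear":[0,0,0.09],"yaw":0,"fingers":0}
    - {"linear":[0,0,0.1],"yaw":0,"fingers":0}
    - {"linear":[0,0,0.1],"yaw":0,"fingers":0}
    - {"linear":[0,0,0.1],"yaw":0,"fingers":0}
    - {"linear":[0,0,0.1],"yaw":0,"fingers":0}

```text
clock: 5.55
tool_pos: [0.5134, 0.0257, 0.201]
ee_rot: [-3.118, -0.382, 0.003]
wrist_force: [0.4, -0.3, -0.7]
finger_gap: 0.0
grasp_force: 0.0
```

Run:
```python
from station import arm
import cv2
s=arm.observe(); print(s["tool_pos"],s["wrist_force"])
im=arm.capture("scene")["pixels"][150:270,260:420,::-1]; cv2.imwrite("pics/c2.png",cv2.resize(im,None,fx=4.5,fy=4.5,interpolation=cv2.INTER_CUBIC))
```

```text
[0.5134453  0.02574642 0.20100822] [ 0.41711424 -0.2907213  -0.65350811]
```

View pics/c2.png

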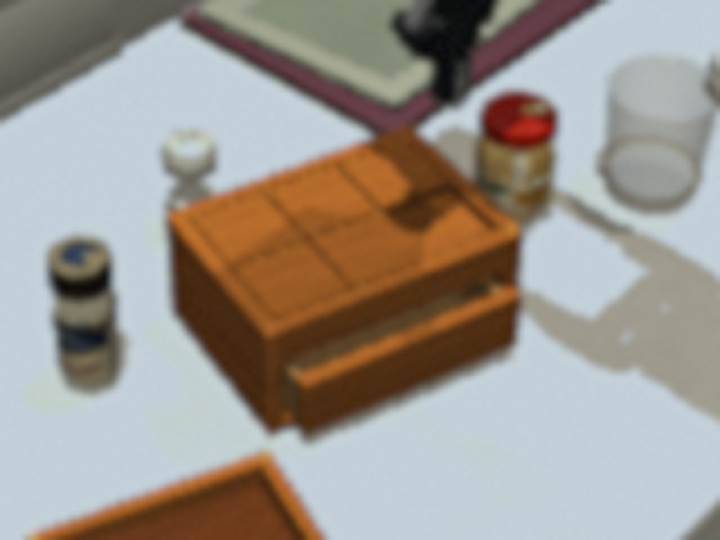

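The drawer is still ajar at (400,360), the tile at (445,215) is still sunk, the visible bystanders are in place, and the arm is clear.

```bash
python3 -c "
from station import arm
print(arm.finish_job())"
```

```text
the job is handed in; nothing more can be done
None
```

The job is handed in, though no verdict came back: the first tile I pressed (front row, right-hand end) was the catch, the drawer sprang ajar and stayed open, and the bystanders visible in the last picture hadn't moved.

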